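# Start a chip programming run on a bench programmer

## Robot

A 7-joint arm with a two-finger parallel gripper is mounted at the origin on the work surface. World frame = base frame: x ahead of the robot, y to its left, z up, the work surface at z = 0. Lengths are in m, angles in rad, forces in N, time in s.
With the tool pointing down it reaches from about 0.425 to 0.925 m from the base axis. Payload 6.8 kg.
Tool frame: the origin (TCP) lies on the mounting face of the last link; the fingertips stand 173 mm ahead of it and the grasp point (between the pads) lies 155 mm ahead of it; z points along the fingers, y is the line along which they close (so a half turn about z gives the same grasp; the last joint's range is limited). The gripper opens to 85 mm and grips with 20 to 120 N. Pads are 22 mm wide; open, the fingers measure 114 mm over their backs; the gripper's body (76 mm by 85 mm) begins 54 mm behind the grasp point. The pads swing forward as they close: fully open they stand 13 mm farther back than shut.
Start: joints at [1.24, 0.477, 0.022, 1.555, -0.011, 1.109, -0.083], TCP at [0.149, -0.658, 0.405] pointing down, gripper open.
Joint ranges: [-2.96, 2.96], [-0.34, 2.1], [-1.41, 1.46], [0.24, 2.44], [-1.37, 4.51], [0.17, 1.92], [-2.96, 2.96]. Speed limits (rad/s): [2.39, 2.39, 3.14, 3.14, 3.14, 3.14, 3.14].

## Interface

Orientations are given as a rotation vector (axis times angle).
In Python, from bench import r gives the robot as it stands.
- The arm moves only by the tool arm_command, never from a script. Its argument "plan" is a list of rows, each an object of numbers: "claw": the closure, from 0 (fully open) to 1 (shut); "tx", "ty", "tz": the shift along the tool's x, y, z in m; "ax", "ay", "az": the turn, a rotation vector about the tool's x, y, z in degrees. A call has exactly 10 rows; each row shifts and turns the commanded pose from where the row before left it, along the tool's axes as they then stand; what a row does not reach is not made up. A row lasts 1/12 s, in which the tool goes at most 41.7 mm and 7.16 degrees, less where a joint would pass 70% of its speed; a pose out of reach is approached as far as the arm can. A call is refused whole if a number of a shift passes 0.0417 or a number of a turn 7.16, either way. A call with a gripper value outside its range is refused whole. The fingers move at their own pace and stop on an object; "squeeze" is the grip in N (left out, the last holds). Time passes only in rows, so rows that do not move let the fingers close, or fill a call up. It gives the time, the measured TCP pose, the force, the opening and the grip force at its end, in the units of the state.
- r.get_obs(): the state, without advancing time (a new reading comes with each control period).
- r.grab_frame(name): name is "scene" or "side" or "wrist"; returns the picture (384x512x3 uint8, red, green, blue); there is no depth.
- r.camera_model(name): a dict with "fx", "fy", "cx", "cy" (pixels), "position" and "orientation" of the camera in the world; the wrist camera has in their place "tool_from_camera" (4x4, takes a point from camera to tool coordinates, whose origin is the TCP and whose axes are the flange's). Camera axes: x right, y up, looking along -z (the intrinsics and any distortion apply to the point x, -y, -z); pixel columns grow to the right and rows downward; lengths in m; the calibration is good to about 2 mm. A picture is of the moment at which its call begins: read the wrist's pose just before it. camera_model takes no time and is no camera call.
- r.hand_in(): hands the job in; it is judged then, once.
Trained networks look in the newest picture that a camera, given by its name, has taken for a name from the list of things; names that differ only in an ending like _2 or _b are one class to them, and where a whole thing is asked for, a point or a joint stands for the part that bears it (a point fixed in the world has none). Each returns a list of dicts, best first, with "confidence" (0 to 1); they miss things now and then, are a little off and sometimes report something else, mostly with a low value. They report only what shows in the picture. A call takes as long as a camera call. They do not tell look-alikes from the thing itself.
- r.boxes_of(target, camera): "location" ([x, y, z] in m, in the coordinates of the camera as it stood for that picture, good to about 4 mm: the middle of the surface that is visible of it).
- r.tip_of(target, camera): "location" ([x, y, z] in m, in the coordinates of the camera as it stood for that picture, good to about 4 mm: a listed point, or the origin of a listed thing).
The state is a dict: "clock": time; "joints": joint angles; "qvel": joint speeds; "tau": joint torques, N m; "tcp_pos": TCP position; "orientation": TCP orientation; "contact_force": force on the tool from outside, world axes, zero at the start; "moment": the same for the moment, N m; "grip_width": finger opening in m; "gripper_force": force on a finger pad.
Only numpy, scipy, OpenCV 4.12 (cv2) and the standard library are available. Lean on these libraries where they do the work, as an engineer would, in place of code of your own. Each camera call takes 0.05 s, during which the arm holds its last target. There are 200 camera calls.

## Task

Get the bench programmer to write the chip that already sits in its socket: first switch the programmer on by pressing down the raised half of its rocker, so that its self-test runs with the socket still open; then push the socket's upright lever over and down flat to clamp the chip, and last press the long start key all the way in and let it spring back. It is all pressing and pushing with the fingertips: pick nothing up, keep off the two square keys, and leave the chip and everything else on the bench where it is.

Things in the scene. Friction and masses are not known exactly. Their poses are not given: they have to be found in the camera images.
- programmer: flat grey box fixed to the bench, 190 (x) by 250 (y) mm, level panel 45 mm above the bench. Origin: centre of its underside; x runs from its front (edge with the keys) to its back, y to its left, z up. Flush display at the back. Black socket 70 (x) by 30 (y) mm, centre at x -12, y 60 mm, 13.5 mm above the panel
- rocker (a joint): black power rocker, back right of the panel, 30 mm (x) by 21 mm, a shallow V; pivot line along y at programmer x 52, y -88, 5 mm above the panel. 0 rad = off: near half level, far half rising to 11 mm above the panel. 0.40 = fully on: far half level, 5 mm above the panel. Stays where left; about 3 N. Press only beyond the pivot line: a finger also on the near half blocks it. Bezel 3 mm high
- rocker_raised (a point): point on the upper face of the rocker's far (raised when off) half, 11 mm out from the pivot line; moves with the rocker
- lever (a joint): steel lever, back left of the socket; hinge along y at programmer x 22, y 82.5, 10 mm above the panel; 40 mm from hinge to centre of end bar. 0 rad = open (upright, leaning 0.10 rad to the back); grows as it swings to the back (+x) and down; 1.45 = flat. Starts at 0 to 0.3. Stays where left; takes about 2 N across its end; pressed straight down while upright it jams: push it over to the back
- lever_end (a point): centre of the lever's end bar, a rod 8 mm in diameter and 16 mm long along the programmer's y; moves with the lever
- start_key (a joint): start key, the long one at the front right of the panel: 34 mm (y) by 16 mm (x), centre at programmer x -58, y -88 mm, top 9 mm above the panel. 0 = up, 0.004 m = fully in (about 5 N); a spring lifts it again
- start_key_top (a point): centre of the start key's upper face; moves with the key
- square_key_right (a joint): small square key of the same make, 15 by 15 mm, centre at x -58, y -38 mm on the programmer, top 9 mm above the panel; 0 = up, 0.004 m = in; not to be pressed
- square_key_left (a joint): the same, centre at x -58, y 0 mm; not to be pressed
- chip: the black 40-pin chip in the socket, 52 (x) by 15 (y) mm, its top 6.5 mm above the socket block (17.5 mm above the panel); it lies loose until clamped. Origin: centre of its underside
- spare_chip: another 40-pin chip, 52 by 16 by 7 mm, lying loose on the panel between socket, display and keys. Origin: centre of its underside
- motor: small steel motor can standing on the bench, 28 mm in diameter, 39 mm high with its shaft. Origin: centre of its underside
- capacitor: black capacitor standing on the bench, 25 mm in diameter, 40 mm high. Origin: centre of its underside
- flux_jar: small amber jar, 40 mm in diameter, 32 mm high. Origin: centre of its underside
- solder_reel: reel of solder standing on its flange, 54 mm in diameter, 42 mm high. Origin: centre of its underside
- battery_holder: black open battery holder, 58 by 78 by 19 mm, lying in front of the programmer. Origin: centre of its underside
- screwdriver: screwdriver, 150 mm long, lying on the bench left of the programmer. Origin: underside of its middle; x along the shaft
Things that resemble listed ones, but are neither listed nor needed, are in the scene too. Leave any purple or red look-alike of the chip alone.

How it is judged:
By the outcome, as a careful person would: the job done as asked, in the order asked, and still so for the second after the job is handed in, with the robot touching nothing.
It also fails if it takes over 48 s, if anything falls off the work surface, if the arm or the gripper's body presses on something with over 40 N, if the wrist force passes 120 N, or if a joint passes its speed limit or range.

## Working session

There is one attempt and no reset: what is moved stays moved. The work goes in short steps, Python scripts to look and compute and a tool call to move; the robot and the scene stay as the last step left them, time stands still between calls to the robot, and variables do not carry over. Pictures are saved under pics/ and viewed, at most 10 in all, crops included, and the job is handed in when it is done.

Besides the shell and the picture viewer there is one more tool, called after "Request:" by a JSON object that holds its "name" and its "arguments". arm_command: Moves the arm, as the interface text tells. Its arguments: {"type":"object","properties":{"plan":{"type":"array","items":{"type":"object","properties":{"claw":{"type":"number"},"tx":{"type":"number"},"ty":{"type":"number"},"tz":{"type":"number"},"ax":{"type":"number"},"ay":{"type":"number"},"az":{"type":"number"}}}},"squeeze":{"type":"number"}},"required":["plan"]}

```bash
mkdir -p pics
cat > h.py <<'E'
import numpy as np, cv2
from scipy.spatial.transform import Rotation as R
from bench import r
def cam(name,o):
    m=r.camera_model(name)
    if 'tool_from_camera' in m:
        T=np.eye(4);T[:3,:3]=R.from_rotvec(o['orientation']).as_matrix();T[:3,3]=o['tcp_pos']
        return m,T@np.array(m['tool_from_camera'])
    T=np.eye(4);q=np.array(m['orientation'])
    T[:3,:3]=(R.from_rotvec(q) if q.shape==(3,) else R.from_quat(q) if q.shape==(4,) else R.from_matrix(q)).as_matrix()
    T[:3,3]=m['position'];return m,T
def px(m,T,p):
    c=np.linalg.inv(T)@np.r_[p,1];return np.array([m['cx']+m['fx']*c[0]/-c[2],m['cy']+m['fy']*c[1]/c[2]])
def save(n,name):
    im=r.grab_frame(n);cv2.imwrite(f'pics/{name}.png',im[:,:,::-1]);return im
E
python3 - <<'E'
from h import *
o=r.get_obs();print(o['clock'],o['tcp_pos'],o['orientation'],r.camera_model('scene'))
for c in ('scene','side'):
    m,T=cam(c,o);save(c,c)
    for n,f in [('programmer','tip_of'),('rocker_raised','tip_of'),('lever_end','tip_of'),('start_key_top','tip_of'),('chip','tip_of'),('square_key_left','boxes_of'),('square_key_right','boxes_of')]:
        for d in getattr(r,f)(n,c)[:2]:
            p=(T@np.r_[d['location'],1])[:3];print(c,n,round(d['confidence'],2),p.round(4),px(m,T,p).round())
E
python3 -c "
import cv2,numpy as np
a=[cv2.imread(f'pics/{c}.png') for c in('scene','side')]
cv2.imwrite('pics/both.png',cv2.resize(np.vstack(a),(800,1200))[:, :])"
```

```text
0.0 [ 0.14909213 -0.65804001  0.40369538] [-3.12027511e+00 -3.49119690e-01  5.54356376e-04] {'fx': 427.0979210305494, 'fy': 427.0979210305494, 'cx': 253.04267462935658, 'cy': 184.25332928040535, 'position': array([ 0.82780837, -0.45174708,  0.59021652]), 'orientation': array([0.83110309, 0.21849343, 0.4661241 ])}
scene programmer 0.74 [ 0.5597  0.0135 -0.0033] [248. 234.]
scene rocker_raised 0.7 [0.6134 0.1771 0.0019] [310. 189.]
scene rocker_raised 0.47 [ 0.62   -0.0713  0.0528] [255. 259.]
scene lever_end 0.49 [0.5915 0.1018 0.0909] [287. 173.]
scene chip 0.79 [ 0.7344  0.103  -0.0032] [354. 235.]
scene chip 0.66 [0.5434 0.0807 0.0547] [258. 187.]
scene square_key_left 0.7 [ 0.3997 -0.0401  0.0099] [161. 218.]
scene square_key_left 0.37 [0.5031 0.0186 0.0496] [222. 202.]
side programmer 0.85 [ 0.5568  0.0221 -0.0047] [257. 214.]
side rocker_raised 0.49 [ 0.6161 -0.0713  0.0552] [242. 171.]
side rocker_raised 0.33 [0.5322 0.2602 0.0015] [245. 292.]
side lever_end 0.49 [0.5898 0.0979 0.0969] [236. 199.]
side start_key_top 0.58 [ 0.4993 -0.0689  0.0571] [286. 177.]
side chip 0.67 [ 0.731   0.103  -0.0027] [179. 224.]
side chip 0.59 [ 0.3931  0.1744 -0.0029] [319. 272.]
```

View pics/scene.png

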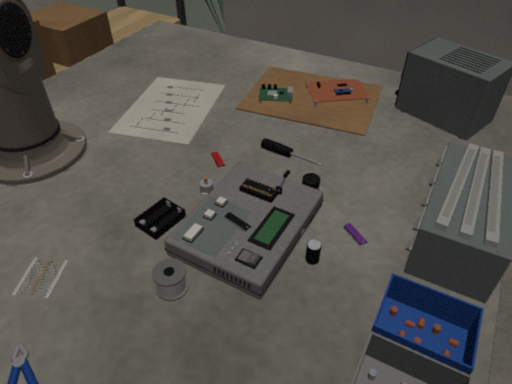

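View pics/side.png

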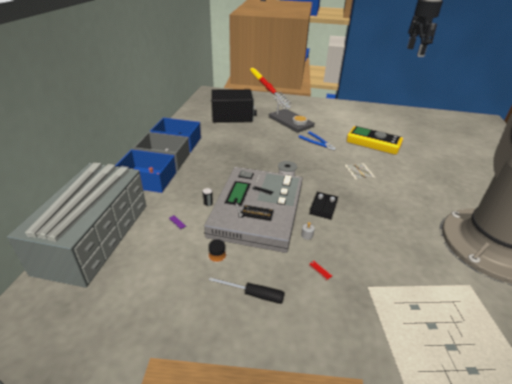

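The scene shows the programmer at about (248,225). The start key is at (193,232), the rocker at (249,258) and the lever at (285,178), nearly aligned with the world axes. From the detections its origin is about (0.557, 0.019) with yaw near 0. The loose chip-like things at (354,235) and (218,159) are the purple and red look-alikes, so I leave them alone. I'll close the fingers, align the tool and travel over.

Request:
{"name": "arm_command", "arguments": {"plan": [{"claw":1,"az":6.5},{"claw":1,"az":6.5},{"claw":1,"tx":0.0248,"ty":-0.0308},{"claw":1,"tx":0.0248,"ty":-0.0308},{"claw":1,"tx":0.0248,"ty":-0.0308},{"claw":1,"tx":0.0248,"ty":-0.0308},{"claw":1,"tx":0.0248,"ty":-0.0308},{"claw":1,"tx":0.0248,"ty":-0.0308},{"claw":1,"tx":0.0248,"ty":-0.0308},{"claw":1,"tx":0.0248,"ty":-0.0308}], "squeeze": 20}}

```text
invalid input at $.plan[0]: expected keys claw, tx, ty, tz, ax, ay, az
```

Request:
{"name": "arm_command", "arguments": {"plan": [{"claw":1,"tx":0.0248,"ty":-0.0308},{"claw":1,"tx":0.0248,"ty":-0.0308},{"claw":1,"tx":0.0248,"ty":-0.0308},{"claw":1,"tx":0.0248,"ty":-0.0308},{"claw":1,"tx":0.0248,"ty":-0.0308},{"claw":1,"tx":0.0248,"ty":-0.0308},{"claw":1,"tx":0.0248,"ty":-0.0308},{"claw":1,"tx":0.0248,"ty":-0.0308},{"claw":1,"tx":0.0248,"ty":-0.0308},{"claw":1}]}}

```text
invalid input at $.plan[0]: expected keys claw, tx, ty, tz, ax, ay, az
```

Run:
```python
from h import *
o=r.get_obs();print(o['clock'],o['tcp_pos'],R.from_rotvec(o['orientation']).as_matrix().round(3).tolist(),o['contact_force'].round(2))
c='wrist';m,T=cam(c,o);save(c,c);print({k:m[k] for k in m if k!='tool_from_camera'},np.array(m['tool_from_camera']).round(3).tolist())
for n,f in [('programmer','tip_of'),('rocker_raised','tip_of'),('lever_end','tip_of'),('start_key_top','tip_of'),('chip','tip_of')]:
    for d in getattr(r,f)(n,c)[:2]:
        p=(T@np.r_[d['location'],1])[:3];print(c,n,round(d['confidence'],2),p.round(4),px(m,T,p).round())
```

```text
0.8 [ 0.14916038 -0.65833366  0.40471424] [[0.975, 0.221, 0.0], [0.221, -0.975, -0.0], [0.0, 0.0, -1.0]] [-0.17 -0.28  0.41]
{'fx': 314.19687538656694, 'fy': 314.19687538656694, 'cx': 259.46793506710713, 'cy': 191.78278536904116} [[-0.001, 0.945, 0.328, 0.084], [1.0, 0.001, 0.0, 0.0], [-0.0, 0.328, -0.945, 0.031], [0.0, 0.0, 0.0, 1.0]]
```

View pics/wrist.png

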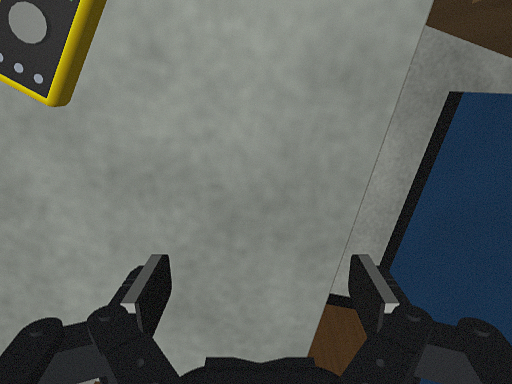

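The wrist picture shows only bare bench and the open fingers at (150,290) and (370,290). The move was refused because every key has to be given, so I'll send it again in full.

Request:
{"name": "arm_command", "arguments": {"plan": [{"claw":1,"tx":0,"ty":0,"tz":0,"ax":0,"ay":0,"az":6.5},{"claw":1,"tx":0,"ty":0,"tz":0,"ax":0,"ay":0,"az":6.5},{"claw":1,"tx":0.0248,"ty":-0.0308,"tz":0,"ax":0,"ay":0,"az":0},{"claw":1,"tx":0.0248,"ty":-0.0308,"tz":0,"ax":0,"ay":0,"az":0},{"claw":1,"tx":0.0248,"ty":-0.0308,"tz":0,"ax":0,"ay":0,"az":0},{"claw":1,"tx":0.0248,"ty":-0.0308,"tz":0,"ax":0,"ay":0,"az":0},{"claw":1,"tx":0.0248,"ty":-0.0308,"tz":0,"ax":0,"ay":0,"az":0},{"claw":1,"tx":0.0248,"ty":-0.0308,"tz":0,"ax":0,"ay":0,"az":0},{"claw":1,"tx":0.0248,"ty":-0.0308,"tz":0,"ax":0,"ay":0,"az":0},{"claw":1,"tx":0.0248,"ty":-0.0308,"tz":0,"ax":0,"ay":0,"az":0}], "squeeze": 20}}

```text
clock: 1.93
tcp_pos: [0.3494, -0.4111, 0.405]
orientation: [3.141, -0.007, 0.001]
contact_force: [1.5, -0.4, 0.9]
grip_width: 0.0003
gripper_force: 0.0
```

Request:
{"name": "arm_command", "arguments": {"plan": [{"claw":1,"tx":0.0248,"ty":-0.0308,"tz":0,"ax":0,"ay":0,"az":0},{"claw":1,"tx":0.0248,"ty":-0.0308,"tz":0,"ax":0,"ay":0,"az":0},{"claw":1,"tx":0.0248,"ty":-0.0308,"tz":0,"ax":0,"ay":0,"az":0},{"claw":1,"tx":0.0248,"ty":-0.0308,"tz":0,"ax":0,"ay":0,"az":0},{"claw":1,"tx":0.0248,"ty":-0.0308,"tz":0,"ax":0,"ay":0,"az":0},{"claw":1,"tx":0.0248,"ty":-0.0308,"tz":0,"ax":0,"ay":0,"az":0},{"claw":1,"tx":0.0248,"ty":-0.0308,"tz":0,"ax":0,"ay":0,"az":0},{"claw":1,"tx":0.0248,"ty":-0.0308,"tz":0,"ax":0,"ay":0,"az":0},{"claw":1,"tx":0.0248,"ty":-0.0308,"tz":0,"ax":0,"ay":0,"az":0},{"claw":1,"tx":0,"ty":0,"tz":0,"ax":0,"ay":0,"az":0}]}}

```text
clock: 2.77
tcp_pos: [0.577, -0.1279, 0.4051]
orientation: [-3.137, -0.011, -0.006]
contact_force: [0.5, 0.9, 0.0]
grip_width: 0.0002
gripper_force: 0.0
```

Run:
```python
from h import *
o=r.get_obs();print(o['clock'],o['tcp_pos'],R.from_rotvec(o['orientation']).as_matrix().round(3).tolist(),o['contact_force'].round(2),o['grip_width'])
c='wrist';m,T=cam(c,o);im=save(c,'wrist2')
for n,f in [('programmer','tip_of'),('rocker_raised','tip_of'),('lever_end','tip_of'),('start_key_top','tip_of'),('chip','tip_of')]:
    for d in getattr(r,f)(n,c)[:2]:
        p=(T@np.r_[d['location'],1])[:3];print(c,n,round(d['confidence'],2),p.round(4),px(m,T,p).round())
```

```text
2.7667 [ 0.57699907 -0.12786233  0.40507774] [[1.0, 0.007, 0.004], [0.007, -1.0, 0.005], [0.004, -0.005, -1.0]] [0.46 0.89 0.04] 0.0001658827191447947
wrist programmer 0.65 [ 0.5575  0.019  -0.0033] [143. 171.]
wrist programmer 0.38 [0.5464 0.0805 0.0559] [ 68. 195.]
wrist rocker_raised 0.78 [ 0.618  -0.0697  0.0534] [203. 129.]
wrist lever_end 0.56 [0.5941 0.1026 0.0957] [  8. 160.]
wrist start_key_top 0.78 [ 0.499  -0.0676  0.0523] [207. 234.]
wrist start_key_top 0.63 [0.5949 0.1018 0.0938] [ 10. 159.]
wrist chip 0.82 [0.5475 0.0774 0.0551] [ 71. 194.]
wrist chip 0.78 [0.3927 0.1751 0.0021] [ 43. 285.]
```

View pics/wrist2.png

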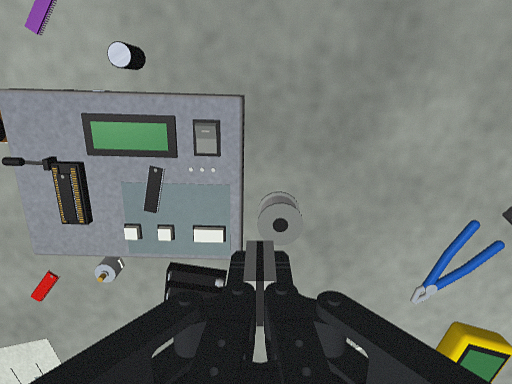

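The wrist picture shows the start key at (208,234) and the rocker at (207,138), with the small square keys at (131,232) and (165,232). The lever end is at (12,160). The closed tips are at (260,250). All of this agrees with the networks: origin (0.5565, 0.019), yaw about 0. I'll move above the far half of the rocker.

Request:
{"name": "arm_command", "arguments": {"plan": [{"claw":1,"tx":0.023,"ty":-0.029,"tz":0,"ax":0,"ay":0,"az":0},{"claw":1,"tx":0.023,"ty":-0.029,"tz":0,"ax":0,"ay":0,"az":0},{"claw":1,"tx":0,"ty":0,"tz":0.04,"ax":0,"ay":0,"az":0},{"claw":1,"tx":0,"ty":0,"tz":0.04,"ax":0,"ay":0,"az":0},{"claw":1,"tx":0,"ty":0,"tz":0.04,"ax":0,"ay":0,"az":0},{"claw":1,"tx":0,"ty":0,"tz":0.03,"ax":0,"ay":0,"az":0},{"claw":1,"tx":0,"ty":0,"tz":0.01,"ax":0,"ay":0,"az":0},{"claw":1,"tx":0,"ty":0,"tz":0,"ax":0,"ay":0,"az":0},{"claw":1,"tx":0,"ty":0,"tz":0,"ax":0,"ay":0,"az":0},{"claw":1,"tx":0,"ty":0,"tz":0,"ax":0,"ay":0,"az":0}]}}

```text
clock: 3.9
tcp_pos: [0.6202, -0.0792, 0.2472]
orientation: [3.141, -0.008, 0.006]
contact_force: [-0.2, 0.4, 0.5]
grip_width: 0.0001
gripper_force: 0.0
```

Run:
```python
from h import *
o=r.get_obs();A=R.from_rotvec(o['orientation']).as_matrix();print(o['clock'],o['tcp_pos'],(o['tcp_pos']+A@[0,0,.173]).round(4),o['contact_force'].round(2))
c='wrist';m,T=cam(c,o);im=save(c,'wrist3')
for n in ('rocker_raised','start_key_top','lever_end'):
    for d in r.tip_of(n,c)[:2]:
        p=(T@np.r_[d['location'],1])[:3];print(n,round(d['confidence'],2),p.round(4),px(m,T,p).round())
```

```text
3.9 [ 0.62022859 -0.07922679  0.24720579] [ 0.6209 -0.0793  0.0742] [-0.24  0.38  0.54]
```

View pics/wrist3.png

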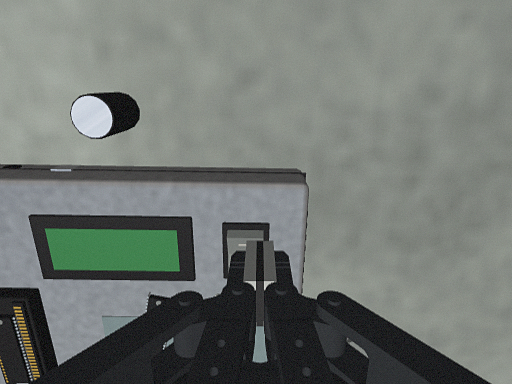

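The rocker bezel spans columns 222–269 with its far edge at row 223. The tips at (260,245) are a little to its right. I'll check my estimate by projecting it into this picture.

Run:
```python
from h import *
o=r.get_obs();m,T=cam('wrist',o)
for l in [(67,-98.5,56),(67,-77.5,56),(52,-98.5,50),(95,-125,45),(95,0,45)]:
    print(l,px(m,T,np.array(l)/1e3+[.5565,.019,0]).round(1))
for q in[(0,0,.173),(.011,0,.173),(-.011,0,.173)]:print(px(m,T,o['tcp_pos']+R.from_rotvec(o['orientation']).apply(q)).round(1))
im=cv2.imread('pics/wrist3.png')[200:320,180:330];cv2.imwrite('pics/c.png',cv2.resize(im,None,fx=5,fy=5,interpolation=2))
```

```text
(67, -98.5, 56) [259.9 234. ]
(67, -77.5, 56) [222.7 234.2]
(52, -98.5, 50) [260.  252.1]
(95, -125, 45) [306.1 180.7]
(95, 0, 45) [ 86.6 181.8]
[258.7 255. ]
[258.6 235.9]
[258.7 273.4]
```

View pics/c.png

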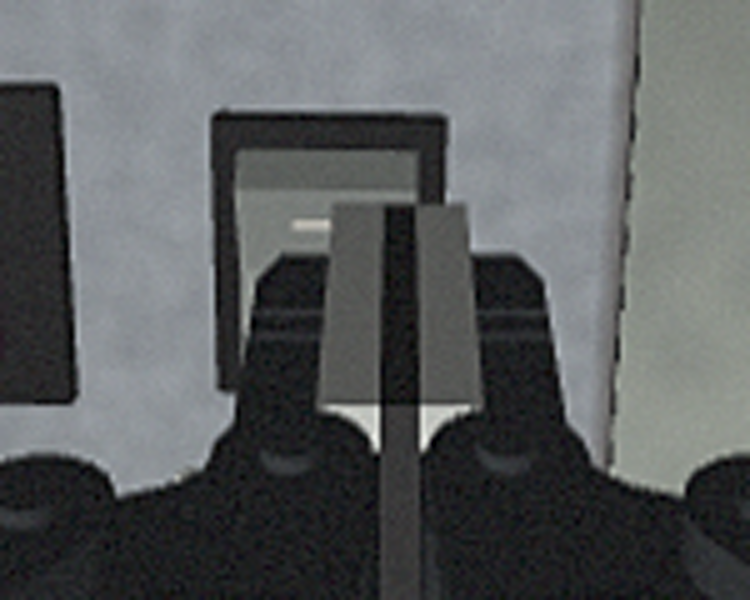

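Fingers and rocker are offset by the same few pixels in the image, so the relative estimate holds. The tip has to go 3.5 mm in +x and 9.5 mm in +y, then press.

Request:
{"name": "arm_command", "arguments": {"plan": [{"claw":1,"tx":0.0035,"ty":-0.0095,"tz":0,"ax":0,"ay":0,"az":0},{"claw":1,"tx":0,"ty":0,"tz":0.008,"ax":0,"ay":0,"az":0},{"claw":1,"tx":0,"ty":0,"tz":0.005,"ax":0,"ay":0,"az":0},{"claw":1,"tx":0,"ty":0,"tz":0.003,"ax":0,"ay":0,"az":0},{"claw":1,"tx":0,"ty":0,"tz":0.003,"ax":0,"ay":0,"az":0},{"claw":1,"tx":0,"ty":0,"tz":0.002,"ax":0,"ay":0,"az":0},{"claw":1,"tx":0,"ty":0,"tz":0.002,"ax":0,"ay":0,"az":0},{"claw":1,"tx":0,"ty":0,"tz":0.001,"ax":0,"ay":0,"az":0},{"claw":1,"tx":0,"ty":0,"tz":0,"ax":0,"ay":0,"az":0},{"claw":1,"tx":0,"ty":0,"tz":0,"ax":0,"ay":0,"az":0}]}}

```text
clock: 4.93
tcp_pos: [0.6231, -0.0687, 0.2232]
orientation: [-3.141, 0.006, -0.002]
contact_force: [-6.8, 3.5, 21.0]
grip_width: 0.0002
gripper_force: 10.6
```

21 N with the tip at z = 0.0502, which is the level (on) height, so the rocker has bottomed out. I'll lift, move aside and check it.

Request:
{"name": "arm_command", "arguments": {"plan": [{"claw":1,"tx":0,"ty":0,"tz":-0.04,"ax":0,"ay":0,"az":0},{"claw":1,"tx":0,"ty":0,"tz":-0.04,"ax":0,"ay":0,"az":0},{"claw":1,"tx":-0.02,"ty":-0.03,"tz":0,"ax":0,"ay":0,"az":0},{"claw":1,"tx":-0.02,"ty":-0.03,"tz":0,"ax":0,"ay":0,"az":0},{"claw":1,"tx":-0.02,"ty":-0.03,"tz":0,"ax":0,"ay":0,"az":0},{"claw":1,"tx":0,"ty":-0.03,"tz":0,"ax":0,"ay":0,"az":0},{"claw":1,"tx":0,"ty":0,"tz":0,"ax":0,"ay":0,"az":0},{"claw":1,"tx":0,"ty":0,"tz":0,"ax":0,"ay":0,"az":0},{"claw":1,"tx":0,"ty":0,"tz":0,"ax":0,"ay":0,"az":0},{"claw":1,"tx":0,"ty":0,"tz":0,"ax":0,"ay":0,"az":0}]}}

```text
clock: 5.77
tcp_pos: [0.5634, 0.0493, 0.3003]
orientation: [3.14, -0.01, -0.001]
contact_force: [-0.8, -0.4, 1.4]
grip_width: 0.0
gripper_force: 0.0
```

Run:
```python
from h import *
o=r.get_obs();A=R.from_rotvec(o['orientation']).as_matrix();print(o['clock'],(o['tcp_pos']+A@[0,0,.173]).round(4),A.round(3).tolist(),o['contact_force'].round(2))
for c in ('wrist','scene'):
    o=r.get_obs();m,T=cam(c,o);im=save(c,c+'4')
    for n in ('rocker_raised','lever_end'):
        for d in r.tip_of(n,c)[:2]:
            p=(T@np.r_[d['location'],1])[:3];print(c,n,round(d['confidence'],2),p.round(4),px(m,T,p).round())
a=cv2.imread('pics/wrist4.png');b=cv2.resize(cv2.imread('pics/scene4.png')[150:310,150:350],(480,384))
cv2.imwrite('pics/d.png',cv2.resize(np.hstack([a,b]),(800,310),interpolation=cv2.INTER_AREA))
```

```text
5.7667 [0.5633 0.0491 0.1273] [[1.0, -0.006, -0.001], [-0.006, -1.0, -0.001], [-0.001, 0.001, -1.0]] [-0.83 -0.37  1.37]
wrist rocker_raised 0.95 [ 0.6191 -0.0697  0.0511] [431. 125.]
wrist lever_end 0.78 [0.5933 0.1015 0.0952] [168. 182.]
scene rocker_raised 0.8 [ 0.6213 -0.0727  0.0488] [255. 261.]
scene lever_end 0.51 [0.5887 0.1016 0.0881] [285. 174.]
```

View pics/d.png

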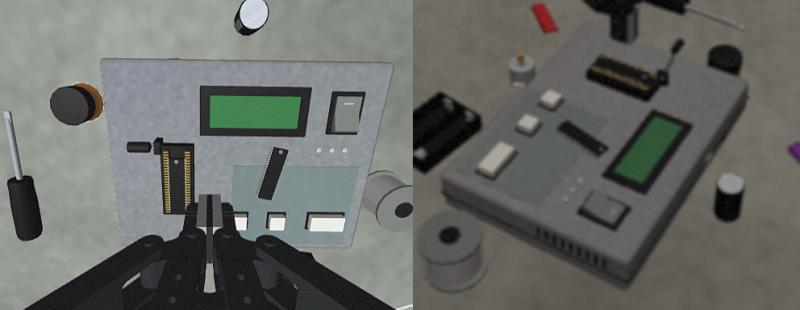

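The far half of the rocker is now level: the network puts it at z ≈ 0.050, and its near half shows the slope. The programmer is on, and the chip and lever are untouched, with the lever end at wrist (168,182). Next I go in front of the lever end.

Request:
{"name": "arm_command", "arguments": {"plan": [{"claw":1,"tx":0,"ty":-0.028,"tz":0,"ax":0,"ay":0,"az":0},{"claw":1,"tx":0,"ty":-0.0265,"tz":0,"ax":0,"ay":0,"az":0},{"claw":1,"tx":0,"ty":0,"tz":0,"ax":0,"ay":0,"az":0},{"claw":1,"tx":0,"ty":0,"tz":0.02,"ax":0,"ay":0,"az":0},{"claw":1,"tx":0,"ty":0,"tz":0.02,"ax":0,"ay":0,"az":0},{"claw":1,"tx":0,"ty":0,"tz":0,"ax":0,"ay":0,"az":0},{"claw":1,"tx":0,"ty":0,"tz":0,"ax":0,"ay":0,"az":0},{"claw":1,"tx":0,"ty":0,"tz":0,"ax":0,"ay":0,"az":0},{"claw":1,"tx":0,"ty":0,"tz":0,"ax":0,"ay":0,"az":0},{"claw":1,"tx":0,"ty":0,"tz":0,"ax":0,"ay":0,"az":0}]}}

```text
clock: 6.9
tcp_pos: [0.5639, 0.1056, 0.2619]
orientation: [-3.141, 0.007, -0.003]
contact_force: [0.4, 0.2, -1.0]
grip_width: 0.0002
gripper_force: 0.0
```

Run:
```python
from h import *
o=r.get_obs();A=R.from_rotvec(o['orientation']).as_matrix();print(o['clock'],(o['tcp_pos']+A@[0,0,.173]).round(4),o['contact_force'].round(2))
c='wrist';m,T=cam(c,o);im=save(c,'wrist5')
for d in r.tip_of('lever_end',c)[:2]:
            p=(T@np.r_[d['location'],1])[:3];print(round(d['confidence'],2),p.round(4),px(m,T,p).round())
```

```text
6.9 [0.5642 0.1056 0.0889] [ 0.36  0.15 -0.99]
0.6 [0.5933 0.1005 0.0938] [269. 206.]
```

View pics/wrist5.png

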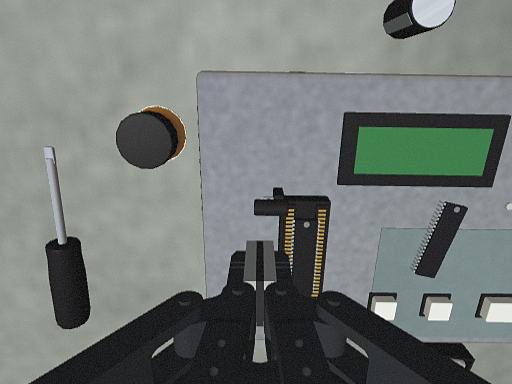

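The lever's end bar is at (268,207) and the fingers at (260,245) stand in front of it, 3 mm to the left. I'll correct that and push along its arc.

Request:
{"name": "arm_command", "arguments": {"plan": [{"claw":1,"tx":0.005,"ty":0.003,"tz":0.002,"ax":0,"ay":0,"az":0},{"claw":1,"tx":0.006,"ty":0,"tz":0.001,"ax":0,"ay":0,"az":0},{"claw":1,"tx":0.006,"ty":0,"tz":0.002,"ax":0,"ay":0,"az":0},{"claw":1,"tx":0.006,"ty":0,"tz":0.003,"ax":0,"ay":0,"az":0},{"claw":1,"tx":0.006,"ty":0,"tz":0.004,"ax":0,"ay":0,"az":0},{"claw":1,"tx":0.005,"ty":0,"tz":0.004,"ax":0,"ay":0,"az":0},{"claw":1,"tx":0.004,"ty":0,"tz":0.004,"ax":0,"ay":0,"az":0},{"claw":1,"tx":0,"ty":0,"tz":0,"ax":0,"ay":0,"az":0},{"claw":1,"tx":0,"ty":0,"tz":0,"ax":0,"ay":0,"az":0},{"claw":1,"tx":0,"ty":0,"tz":0,"ax":0,"ay":0,"az":0}]}}

```text
clock: 7.83
tcp_pos: [0.6016, 0.1027, 0.2407]
orientation: [-3.141, 0.006, -0.001]
contact_force: [-1.2, 0.4, 0.3]
grip_width: 0.0001
gripper_force: 0.0
```

Run:
```python
from h import *
o=r.get_obs();A=R.from_rotvec(o['orientation']).as_matrix();print(o['clock'],(o['tcp_pos']+A@[0,0,.173]).round(4),o['contact_force'].round(2))
for c in ('wrist','side','scene'):
  o=r.get_obs();m,T=cam(c,o);im=save(c,c+'6')
  for d in r.tip_of('lever_end',c)[:2]:
            p=(T@np.r_[d['location'],1])[:3];print(c,round(d['confidence'],2),p.round(4),px(m,T,p).round())
```

```text
7.8333 [0.6018 0.1028 0.0677] [-1.24  0.36  0.3 ]
wrist 0.78 [0.62   0.1015 0.0695] [261. 224.]
side 0.4 [0.6189 0.1009 0.0727] [223. 206.]
scene 0.5 [0.615  0.1014 0.0651] [297. 188.]
```

The lever is about 1.2 rad over. I'll hop over the bar and press it down flat.

Request:
{"name": "arm_command", "arguments": {"plan": [{"claw":1,"tx":-0.002,"ty":0,"tz":-0.02,"ax":0,"ay":0,"az":0},{"claw":1,"tx":0,"ty":0,"tz":0,"ax":0,"ay":0,"az":0},{"claw":1,"tx":0.017,"ty":0,"tz":0,"ax":0,"ay":0,"az":0},{"claw":1,"tx":0,"ty":0,"tz":0.008,"ax":0,"ay":0,"az":0},{"claw":1,"tx":0,"ty":0,"tz":0.008,"ax":0,"ay":0,"az":0},{"claw":1,"tx":0,"ty":0,"tz":0.006,"ax":0,"ay":0,"az":0},{"claw":1,"tx":0,"ty":0,"tz":0.003,"ax":0,"ay":0,"az":0},{"claw":1,"tx":0,"ty":0,"tz":0.002,"ax":0,"ay":0,"az":0},{"claw":1,"tx":0,"ty":0,"tz":0.001,"ax":0,"ay":0,"az":0},{"claw":1,"tx":0,"ty":0,"tz":0,"ax":0,"ay":0,"az":0}]}}

```text
clock: 8.97
tcp_pos: [0.6161, 0.1024, 0.233]
orientation: [3.141, -0.006, -0.001]
contact_force: [-1.3, -1.1, 5.7]
grip_width: -0.0
gripper_force: 2.7
```

Request:
{"name": "arm_command", "arguments": {"plan": [{"claw":1,"tx":0,"ty":0,"tz":0.001,"ax":0,"ay":0,"az":0},{"claw":1,"tx":0,"ty":0,"tz":0.001,"ax":0,"ay":0,"az":0},{"claw":1,"tx":0,"ty":0,"tz":0,"ax":0,"ay":0,"az":0},{"claw":1,"tx":0,"ty":0,"tz":0,"ax":0,"ay":0,"az":0},{"claw":1,"tx":0,"ty":0,"tz":0,"ax":0,"ay":0,"az":0},{"claw":1,"tx":0,"ty":0,"tz":0,"ax":0,"ay":0,"az":0},{"claw":1,"tx":0,"ty":0,"tz":0,"ax":0,"ay":0,"az":0},{"claw":1,"tx":0,"ty":0,"tz":0,"ax":0,"ay":0,"az":0},{"claw":1,"tx":0,"ty":0,"tz":0,"ax":0,"ay":0,"az":0},{"claw":1,"tx":0,"ty":0,"tz":0,"ax":0,"ay":0,"az":0}]}}

```text
clock: 9.8
tcp_pos: [0.6161, 0.1024, 0.2323]
orientation: [3.141, -0.007, 0.0]
contact_force: [-4.4, -1.5, 16.1]
grip_width: -0.0001
gripper_force: 7.7
```

16 N with no further travel, so the lever is at its stop. I'll lift and move over the start key.

Request:
{"name": "arm_command", "arguments": {"plan": [{"claw":1,"tx":0,"ty":0,"tz":-0.03,"ax":0,"ay":0,"az":0},{"claw":1,"tx":0,"ty":0,"tz":-0.035,"ax":0,"ay":0,"az":0},{"claw":1,"tx":-0.0196,"ty":0.0285,"tz":0,"ax":0,"ay":0,"az":0},{"claw":1,"tx":-0.0196,"ty":0.0285,"tz":0,"ax":0,"ay":0,"az":0},{"claw":1,"tx":-0.0196,"ty":0.0285,"tz":0,"ax":0,"ay":0,"az":0},{"claw":1,"tx":-0.0196,"ty":0.0285,"tz":0,"ax":0,"ay":0,"az":0},{"claw":1,"tx":-0.0196,"ty":0.0285,"tz":0,"ax":0,"ay":0,"az":0},{"claw":1,"tx":-0.0196,"ty":0.0285,"tz":0,"ax":0,"ay":0,"az":0},{"claw":1,"tx":0,"ty":0,"tz":0,"ax":0,"ay":0,"az":0},{"claw":1,"tx":0,"ty":0,"tz":0,"ax":0,"ay":0,"az":0}]}}

```text
clock: 10.63
tcp_pos: [0.4963, -0.0699, 0.2953]
orientation: [3.141, -0.013, -0.004]
contact_force: [1.3, 0.3, 0.5]
grip_width: -0.0001
gripper_force: 0.0
```

Run:
```python
from h import *
o=r.get_obs();A=R.from_rotvec(o['orientation']).as_matrix();print(o['clock'],(o['tcp_pos']+A@[0,0,.173]).round(4),o['contact_force'].round(2))
for c in ('wrist','side','scene'):
  o=r.get_obs();m,T=cam(c,o);im=save(c,c+'7')
  for n in ('lever_end','chip','start_key_top','rocker_raised'):
   for d in r.tip_of(n,c)[:2]:
            p=(T@np.r_[d['location'],1])[:3];print(c,n,round(d['confidence'],2),p.round(4),px(m,T,p).round())
a=cv2.imread('pics/wrist7.png');b=cv2.resize(cv2.imread('pics/side7.png')[150:260,185:322],(480,384))
cv2.imwrite('pics/e.png',cv2.resize(np.hstack([a,b]),(800,310),interpolation=cv2.INTER_AREA))
```

```text
10.6333 [ 0.496  -0.0701  0.1223] [1.35 0.26 0.47]
wrist lever_end 0.29 [ 0.3945 -0.0405 -0.0038] [230. 279.]
wrist chip 0.88 [0.5467 0.0821 0.0566] [ 28. 138.]
wrist chip 0.68 [ 3.950e-01  1.754e-01 -2.000e-04] [ 12. 282.]
wrist start_key_top 0.71 [ 0.499 -0.067  0.054] [254. 202.]
wrist rocker_raised 0.98 [ 0.6204 -0.071   0.0512] [258.  11.]
wrist rocker_raised 0.17 [ 0.4966 -0.0702  0.0541] [259. 205.]
side lever_end 0.37 [0.6185 0.0987 0.0604] [224. 210.]
side chip 0.67 [0.5484 0.0804 0.0548] [256. 211.]
side chip 0.6 [ 0.3922  0.1747 -0.0009] [319. 272.]
side start_key_top 0.59 [ 0.4973 -0.0717  0.0558] [287. 177.]
side rocker_raised 0.42 [ 0.6133 -0.0723  0.0483] [243. 173.]
scene lever_end 0.61 [0.6198 0.0993 0.053 ] [299. 194.]
scene chip 0.66 [ 7.353e-01  1.042e-01 -1.000e-04] [355. 234.]
scene chip 0.48 [ 0.3919  0.1775 -0.0052] [219. 160.]
scene start_key_top 0.66 [ 0.5001 -0.0663  0.0508] [195. 231.]
scene start_key_top 0.18 [ 0.558   0.0164 -0.0047] [248. 233.]
scene rocker_raised 0.53 [ 0.6216 -0.0725  0.047 ] [256. 262.]
```

View pics/e.png

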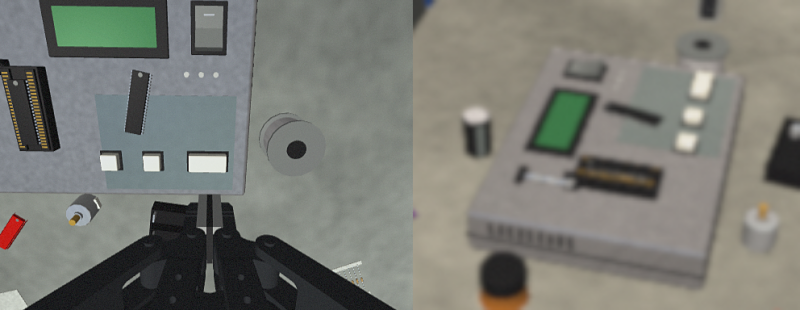

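The side view shows the lever flat at (550,178). The rocker is still on, the chip is in place, and the tips line up with the start key at (208,162). Now I press it.

Request:
{"name": "arm_command", "arguments": {"plan": [{"claw":1,"tx":0.0025,"ty":-0.001,"tz":0.03,"ax":0,"ay":0,"az":0},{"claw":1,"tx":0,"ty":0,"tz":0.025,"ax":0,"ay":0,"az":0},{"claw":1,"tx":0,"ty":0,"tz":0.008,"ax":0,"ay":0,"az":0},{"claw":1,"tx":0,"ty":0,"tz":0.004,"ax":0,"ay":0,"az":0},{"claw":1,"tx":0,"ty":0,"tz":0.002,"ax":0,"ay":0,"az":0},{"claw":1,"tx":0,"ty":0,"tz":0.002,"ax":0,"ay":0,"az":0},{"claw":1,"tx":0,"ty":0,"tz":0.001,"ax":0,"ay":0,"az":0},{"claw":1,"tx":0,"ty":0,"tz":0.001,"ax":0,"ay":0,"az":0},{"claw":1,"tx":0,"ty":0,"tz":0,"ax":0,"ay":0,"az":0},{"claw":1,"tx":0,"ty":0,"tz":0,"ax":0,"ay":0,"az":0}]}}

```text
clock: 12.22
tcp_pos: [0.5007, -0.0672, 0.2235]
orientation: [3.141, -0.007, 0.001]
contact_force: [-1.6, 0.3, 4.9]
grip_width: 0.0001
gripper_force: 2.5
```

Request:
{"name": "arm_command", "arguments": {"plan": [{"claw":1,"tx":0,"ty":0,"tz":0.001,"ax":0,"ay":0,"az":0},{"claw":1,"tx":0,"ty":0,"tz":0.001,"ax":0,"ay":0,"az":0},{"claw":1,"tx":0,"ty":0,"tz":0.0005,"ax":0,"ay":0,"az":0},{"claw":1,"tx":0,"ty":0,"tz":0,"ax":0,"ay":0,"az":0},{"claw":1,"tx":0,"ty":0,"tz":0,"ax":0,"ay":0,"az":0},{"claw":1,"tx":0,"ty":0,"tz":0,"ax":0,"ay":0,"az":0},{"claw":1,"tx":0,"ty":0,"tz":0,"ax":0,"ay":0,"az":0},{"claw":1,"tx":0,"ty":0,"tz":0,"ax":0,"ay":0,"az":0},{"claw":1,"tx":0,"ty":0,"tz":0,"ax":0,"ay":0,"az":0},{"claw":1,"tx":0,"ty":0,"tz":0,"ax":0,"ay":0,"az":0}]}}

```text
clock: 13.05
tcp_pos: [0.5008, -0.0671, 0.2229]
orientation: [3.141, -0.007, 0.002]
contact_force: [-9.9, 1.7, 29.6]
grip_width: 0.0001
gripper_force: 14.6
```

The force rose to 29.6 N with no more travel, so the key is fully in. I'll lift clear.

Request:
{"name": "arm_command", "arguments": {"plan": [{"claw":1,"tx":0,"ty":0,"tz":-0.01,"ax":0,"ay":0,"az":0},{"claw":1,"tx":0,"ty":0,"tz":-0.03,"ax":0,"ay":0,"az":0},{"claw":1,"tx":0,"ty":0,"tz":-0.04,"ax":0,"ay":0,"az":0},{"claw":1,"tx":0,"ty":0,"tz":-0.04,"ax":0,"ay":0,"az":0},{"claw":1,"tx":0,"ty":0,"tz":-0.03,"ax":0,"ay":0,"az":0},{"claw":1,"tx":0,"ty":0,"tz":0,"ax":0,"ay":0,"az":0},{"claw":1,"tx":0,"ty":0,"tz":0,"ax":0,"ay":0,"az":0},{"claw":1,"tx":0,"ty":0,"tz":0,"ax":0,"ay":0,"az":0},{"claw":1,"tx":0,"ty":0,"tz":0,"ax":0,"ay":0,"az":0},{"claw":1,"tx":0,"ty":0,"tz":0,"ax":0,"ay":0,"az":0}]}}

```text
clock: 13.88
tcp_pos: [0.5002, -0.0672, 0.3688]
orientation: [-3.141, 0.006, 0.004]
contact_force: [0.1, -0.2, 0.3]
grip_width: 0.0001
gripper_force: 0.0
```

Run:
```python
from h import *
print(r.get_obs()['clock'],r.get_obs()['contact_force'].round(1))
o=r.get_obs();c='wrist';m,T=cam(c,o);save(c,'final')
for n in ('lever_end','chip','start_key_top','rocker_raised'):
   for d in r.tip_of(n,c)[:1]:
            p=(T@np.r_[d['location'],1])[:3];print(c,n,round(d['confidence'],2),p.round(4),px(m,T,p).round())
```

```text
13.8833 [ 0.1 -0.2  0.3]
wrist lever_end 0.78 [0.6247 0.1025 0.0572] [46. 29.]
wrist chip 0.8 [3.967e-01 1.763e-01 3.000e-04] [ 59. 246.]
wrist start_key_top 0.97 [ 0.4956 -0.066   0.0531] [258. 181.]
wrist rocker_raised 0.6 [ 0.6211 -0.0685  0.0507] [260.  34.]
```

View pics/final.png

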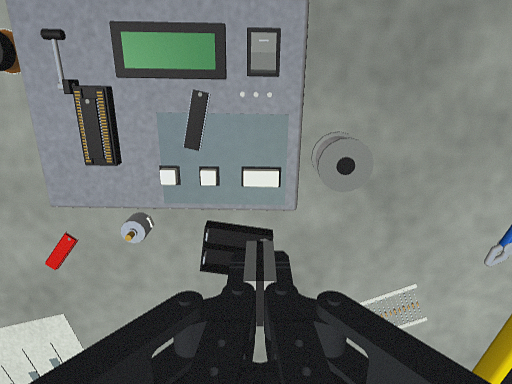

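The picture shows the lever flat with its end at (52,34), the start key up at (261,178), the rocker on at (264,50) and the chip in its socket at (97,125). I'm handing it in.

```bash
python3 -c "
from bench import r
print(r.hand_in())"
```

```text
the job is handed in; nothing more can be done
None
```

I switched the programmer on, clamped the chip with the lever flat, and pressed the start key fully in and let it spring back, in that order; I then handed the job in at about 14 s with the arm clear, and no verdict came back.

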